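# Release and draw a piston rod to its check band

### The arm

A 6-joint arm with a two-finger parallel gripper is mounted at the origin on the work surface. World frame = base frame: x ahead of the robot, y to its left, z up, the work surface at z = 0. Lengths are in m, angles in rad, forces in N, time in s.
With the tool pointing down it reaches from about 0.325 to 0.85 m from the base axis. Payload 15.5 kg.
Tool frame: the origin (TCP) lies midway between the tips of the shut fingers; the grasp point (between the pads) lies 19 mm behind it; z points along the fingers, y is the line along which they close (so a half turn about z gives the same grasp; the last joint's range is limited). The gripper opens to 91 mm and grips with 3 to 60 N. Pads are 32 mm wide; open, the fingers measure 118 mm over their backs; the gripper's body (76 mm by 178 mm) begins 60 mm behind the grasp point.
Start: joints at [1.073, 0.494, 1.345, -0, 1.302, -0.096], TCP at [0.245, 0.575, 0.214] pointing down, gripper open.
Joint ranges: [-2.91, 2.91], [-0.82, 2.16], [0.22, 2.67], [-1.22, 4.37], [0.12, 2.79], [-3.08, 3.08]. Speed limits (rad/s): [1.89, 1.89, 2.57, 3.01, 3.01, 3.01].

### API

Orientations are given as a 3x3 rotation matrix whose columns are the frame's x, y, z axes.
In Python, from plant import get_obs, snapshot, sign_off, silhouettes gives the robot as it stands.
- The arm moves only by the tool servo_tool, never from a script. Its argument "motion" is a list of rows, each a list of 6 numbers: the shift along the tool's x, y, z in units of 1000 mm (1.0 is 1000 mm), then the turn, a rotation vector about the tool's x, y, z in units of 8 degrees (1.0 is 8 degrees). A call has 1 to 10 rows; each row shifts and turns the commanded pose from where the row before left it, along the tool's axes as they then stand; what a row does not reach is not made up. A row lasts 1/8 s, in which the tool goes at most 62.5 mm and 10.7 degrees, less where a joint would pass 70% of its speed; a pose out of reach is approached as far as the arm can. A call with a number of a shift or a turn outside -1 to 1 is refused whole. A call with a gripper value outside its range is refused whole. "hand" is the closure, from 0 (fully open) to 1 (shut), set as the call begins (left out, the last holds). The fingers move at their own pace and stop on an object; "newtons" is the grip in N (left out, the last holds). Time passes only in rows, so rows that do not move let the fingers close. It gives the time, the measured TCP pose, the force, the opening and the grip force at its end, in the units of the state.
- get_obs(): the state, without advancing time (a new reading comes with each control period).
- snapshot(name): name is "scene" or "top" or "wrist"; returns a dict with "color" (384x512x3 uint8, red, green, blue), "K" (3x3 intrinsics, pixels), "pose" (4x4, takes a point from camera to world coordinates); the wrist camera has in their place "T_tool_cam" (4x4, takes a point from camera to tool coordinates, whose origin is the TCP and whose axes are the flange's). Camera axes: x right, y down, z forward; pixel columns grow to the right and rows downward; lengths in m; the calibration is good to about 2 mm. A picture is of the moment at which its call begins: read the wrist's pose just before it. There is no depth.
- sign_off(): hands the job in; it is judged then, once.
Trained networks look in a picture, given as the dict that the camera call returned (one of the last four; its "shot" number tells which), for a name from the list of things; names that differ only in an ending like _2 or _b are one class to them, and where a whole thing is asked for, a point or a joint stands for the part that bears it (a point fixed in the world has none). Each returns a list of dicts, best first, with "p" (0 to 1); they miss things now and then, are a little off and sometimes report something else, mostly with a low value. They report only what shows in the picture. A call takes as long as a camera call. They do not tell look-alikes from the thing itself.
- silhouettes(picture, query): "region" (384x512 bool, what is visible of it) and "rect" ([left, top, width, height] in pixels, round what is visible of it).
The state is a dict: "time": time; "joint_pos": joint angles; "joint_velocities": joint speeds; "effort": joint torques, N m; "eef_pos": TCP position; "orientation": TCP orientation; "contact_force": force on the tool from outside, world axes, zero at the start; "wrist_torque": the same for the moment, N m; "finger_gap": finger opening in m; "grip_force": force on a finger pad.
Only numpy, scipy, OpenCV 4.12 (cv2) and the standard library are available. Lean on these libraries where they do the work, as an engineer would, in place of code of your own. Each camera call takes 0.05 s, during which the arm holds its last target. There are 200 camera calls.

### The job

The small hydraulic cylinder on the garage bench needs its piston rod inspected. First press the red-tipped lock lever on its head all the way down so that its nose swings off the rod's collar, then grip the brass block on top of the rod and draw the rod gently straight up, without forcing it sideways in its snug bore, until the whole yellow band shows above the head while the red band below it stays hidden inside. Finish while still holding the rod there, steady and upright, with the gripper closed on it; leave the lever down and leave the tin, the copper spacer and the wrench alone.

Things in the scene. Friction and masses are not known exactly. Their poses are not given: they have to be found in the camera images.
- cylinder: Upright hydraulic cylinder fixed to the bench: base plate 110 x 110 x 12 mm, tube 54 mm thick, blue head 66 x 66 mm from 80 to 120 mm above the bench with a snug vertical bore (1.2 mm wider than the rod, 40 mm long). Origin at the centre of the underside, z up the bore axis; the lock lever lies on the +y side, in the yz plane. Lever brackets reach y = 54 mm, 20 mm above the head.
- bore_mouth (a point): Centre of the bore at the top face of the head, 120 mm above the bench; axes as the cylinder's.
- lock_lever (a joint): Rocker angle, rad. Pivot along cylinder x, at y = 48 mm, 12 mm above the head. 0 = locked: nose level, 2 mm over the rod's collar; tail rises outwards at 0.9 rad. 0.9 = released, at its stop: tail level, nose standing up 25 to 31 mm from the bore axis, its end up to 42 mm above the head. 2 to 4 N down on the tail turns it; it stays where it is left.
- lever_pad (a point): Middle of the upper face of the red pad (24 x 24 mm) on the lever's tail, 56 mm from the pivot. It moves with the lever: in the cylinder's frame from about y = 79 mm, 59 mm above the head (locked) to y = 104 mm, 17 mm above the head (released).
- rod_grip (a point): Centre of the brass grip block on top of the piston rod, 20 x 20 mm and 36 mm high; axes square to its faces. With the rod fully in, this point is 38 mm above the head and the block spans 20 to 56 mm above it. Below it: a 14 mm long neck, 18 mm thick, then the collar. The rod is loose in the bore and drops back if let go.
- rod_collar (a point): Centre of the underside of the rod's dark collar (44 mm diameter, 6 mm thick), which rests on the head when the rod is fully in; z points up the rod. Below it the 18 mm steel rod goes 85 mm down, with a yellow band 20 to 30 mm and a red band 52 to 60 mm below this point. The rod weighs 0.25 to 0.5 kg.
- grease_tin: Bystander: yellow grease tin, 72 mm diameter, 60 mm high, origin under its centre.
- spacer: Bystander: copper spacer ring, 60 mm diameter, 20 mm high, origin under its centre.
- wrench: Bystander: steel wrench lying flat on the bench, about 170 mm long along its x axis.
Not all that is in view belongs to the job. What is shaped like the cylinder but green is not meant.

How it is judged:
On the way, in this order (a step that is already met when the one before it is completed fails the run):
1. the lock lever is pressed down to release, the rod still fully in (value of joint lock_lever above 0.7 rad and z of rod_collar in the frame of bore_mouth below 0.006 m), for 0.2 s.
2. the rod is gripped and drawn up at least 15 mm (contact force between the fingers and rod above 2 N and z of rod_collar in the frame of bore_mouth above 0.015 m), for 0.1 s.
At the end, for the whole second after the job is handed in: The rod is held by the fingers (over 2 N), still, in its bore and upright (within 1.7 degrees), with its collar 30 to 52 mm above the head (yellow band out, red band in), pressing on the cylinder with less than 15 N, and the lever is down (over 0.65 rad) (z of rod_collar in the frame of bore_mouth between 0.03 and 0.052 m and horizontal distance between rod_collar and bore_mouth below 0.004 m and angle between rod_collar's own z axis and vertical below 0.03 rad and contact force between the fingers and rod above 2 N and contact force between rod and cylinder below 15 N and linear speed of rod below 0.01 m/s and value of joint lock_lever above 0.65 rad); the arm keeps its last pose, push and grip.
It fails at once if the rod is drawn while the lever still locks it (value of joint lock_lever below 0.5 rad and z of rod_collar in the frame of bore_mouth above 0.008 m).
It fails at once if the rod is drawn so far that the red band shows well out of the head (z of rod_collar in the frame of bore_mouth above 0.06 m).
It fails at once if the rod is wrenched crooked in its bore (angle between rod_collar's own z axis and vertical above 0.05 rad).
It fails at once if the rod is forced hard against the bore (contact force between rod and cylinder above 50 N).
It fails at once if a bystander is moved by more than 30 mm (distance of any of grease_tin, spacer, wrench from where it was at the start of the episode above 0.03 m).
It also fails if it takes over 48 s, if anything falls off the work surface, if the arm or the gripper's body presses on something with over 40 N, if the wrist force passes 120 N, or if a joint passes its speed limit or range.

## Working session

There is one attempt and no reset: what is moved stays moved. The work goes in short steps, Python scripts to look and compute and a tool call to move; the robot and the scene stay as the last step left them, time stands still between calls to the robot, and variables do not carry over. Pictures are saved under pics/ and viewed, at most 10 in all, crops included, and the job is handed in when it is done.

Besides the shell and the picture viewer there is one more tool, called as name(argument=value, ...), one argument or row to a line, values as JSON. servo_tool: Moves the arm, as the interface text tells. Its arguments: {"type":"object","properties":{"motion":{"type":"array"},"hand":{"type":"number"},"newtons":{"type":"number"}},"required":["motion"]}

```bash
mkdir -p pics; cat > h.py <<'E'
import numpy as np, cv2
from plant import get_obs, snapshot, sign_off, silhouettes
def save(s,n): cv2.imwrite('pics/'+n,s['color'][:,:,::-1])
def ray(s,uv,z):
    d=np.linalg.inv(s['K'])@[uv[0],uv[1],1]; P=s['pose']; d=P[:3,:3]@d; o=P[:3,3]
    return o+d*(z-o[2])/d[2]
def proj(s,p):
    P=np.linalg.inv(s['pose']); c=P[:3,:3]@p+P[:3,3]; c=s['K']@c; return c[:2]/c[2]
E
python3 - <<'E'
from h import *
a=snapshot('scene');b=snapshot('top')
cv2.imwrite('pics/a.png',np.hstack([cv2.resize(x['color'],(400,300)) for x in (a,b)])[:,:,::-1])
save(a,'scene.png');save(b,'top.png')
for n,s in(('scene',a),('top',b)):
  print(n,s['pose'].round(3).tolist(),s['K'][0,0])
  for q in ['cylinder','lock_lever','lever_pad','rod_grip','grease_tin','spacer','wrench']:
    for r in silhouettes(s,q)[:3]:
      ys,xs=np.nonzero(r['region']);print(q,round(r['p'],2),r['rect'],xs.mean().round(1),ys.mean().round(1))
print(get_obs())
E
```

```text
scene [[-0.377, 0.633, -0.676, 1.299], [0.926, 0.243, -0.289, 0.355], [-0.019, -0.735, -0.678, 0.835], [0.0, 0.0, 0.0, 1.0]] 441.39060949316064
cylinder 0.94 [265.2, 171.4, 70.3, 67.7] 297.7 207.3
cylinder 0.93 [304.0, 258.4, 83.8, 87.3] 343.7 304.3
lock_lever 0.89 [350.8, 279.6, 38.2, 20.5] 368.1 292.5
lock_lever 0.58 [299.6, 179.3, 32.5, 14.2] 316.3 185.0
lever_pad 0.88 [347.9, 278.5, 43.2, 23.0] 369.9 292.7
lever_pad 0.68 [301.4, 177.3, 29.8, 17.1] 315.2 185.2
rod_grip 0.82 [287.4, 162.0, 18.9, 30.4] 296.6 177.0
rod_grip 0.67 [221.1, 171.0, 24.5, 35.2] 235.0 187.4
grease_tin 0.58 [220.1, 171.5, 29.4, 34.8] 235.2 187.2
grease_tin 0.57 [305.8, 172.1, 21.0, 11.2] 315.1 177.0
spacer 0.62 [304.9, 170.9, 20.7, 12.2] 315.2 176.8
spacer 0.37 [303.1, 175.9, 27.6, 16.4] 315.9 185.0
wrench 0.93 [233.7, 216.7, 57.3, 48.6] 262.1 241.0
top [[0.023, -0.992, 0.123, 0.461], [-1.0, -0.022, 0.014, 0.027], [-0.011, -0.123, -0.992, 1.224], [0.0, 0.0, 0.0, 1.0]] 451.25346953659897
cylinder 0.88 [183.5, 187.5, 65.3, 50.1] 218.2 210.5
cylinder 0.57 [115.1, 85.2, 76.3, 66.9] 154.7 121.4
lock_lever 0.85 [1
[... 472 characters left out ...]
00, -9.55296315e-02]), 'joint_velocities': array([-0.00249257, -0.0005497 , -0.0013689 ,  0.00131831,  0.00020007,
       -0.00143977]), 'effort': array([-4.93418236e-03, -8.78625727e+01, -3.82239139e+01,  7.04074209e-02,
        4.41687705e-02,  4.48268179e-05]), 'eef_pos': array([0.24498819, 0.57497825, 0.21393214]), 'orientation': array([[-9.19987444e-01,  3.91947830e-01,  2.71826476e-05],
       [ 3.91947830e-01,  9.19987445e-01,  1.13580324e-05],
       [-2.05559383e-05,  2.11034269e-05, -1.00000000e+00]]), 'contact_force': array([ 0.46950123, -0.02329572, -0.61429419]), 'wrist_torque': array([-0.03675288,  0.05797219, -0.00405242]), 'grip_force': 0.0, 'finger_gap': 0.09070981531945294}
```

View pics/top.png

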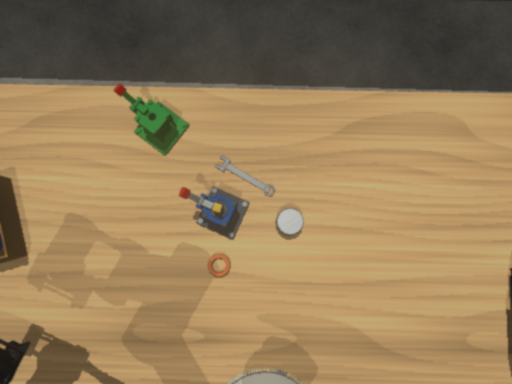

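View pics/scene.png

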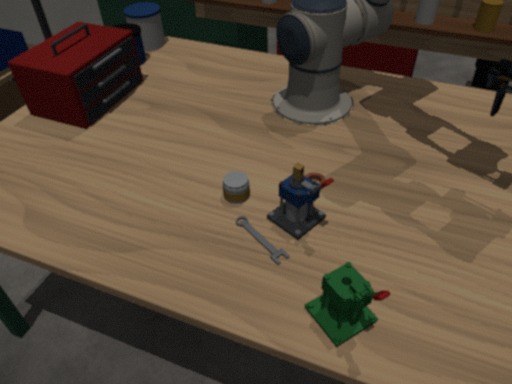

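Candidates are the blue-headed cylinder (top 219,209; scene 297,207) and the green look-alike (top 160,125; scene 344,304). The blue one with the brass block is meant. I'll confirm it in one enlarged crop and measure it.

```bash
cat >> h.py <<'E'
def tri(obs):
    A=[];b=[]
    for s,uv in obs:
        M=s['K']@np.linalg.inv(s['pose'])[:3]
        for i in (0,1):
            r=uv[i]*M[2]-M[i]; r=r/np.linalg.norm(r[:3]); A.append(r[:3]); b.append(-r[3])
    return np.linalg.lstsq(np.array(A),np.array(b),rcond=None)[0]
def cen(s,lo,hi,box):
    h=cv2.cvtColor(s['color'],cv2.COLOR_RGB2HSV); m=cv2.inRange(h,np.array(lo),np.array(hi)).astype(bool)
    k=np.zeros_like(m);x0,y0,x1,y1=box;k[y0:y1,x0:x1]=1;ys,xs=np.nonzero(m&k);return np.array([xs.mean(),ys.mean()]),len(xs)
E
python3 - <<'E'
from h import *
a=snapshot('scene');b=snapshot('top')
A=cv2.resize(a['color'][150:250,240:340],(400,400),interpolation=2);B=cv2.resize(b['color'][165:265,165:265],(400,400),interpolation=2)
cv2.imwrite('pics/crop.png',np.hstack([A,B])[:,:,::-1])
def red(s,box):
    c=s['color'].astype(int);m=(c[...,0]>110)&(c[...,1]<60)&(c[...,2]<70)
    x0,y0,x1,y1=box;ys,xs=np.nonzero(m[y0:y1,x0:x1]);return np.array([xs.mean()+x0,ys.mean()+y0]),len(xs)
ra,rb=red(a,(300,165,340,200)),red(b,(175,183,200,205));print(ra,rb,tri([(a,ra[0]),(b,rb[0])]))
ga=silhouettes(a,'rod_grip')[0];gb=silhouettes(b,'rod_grip')[0]
f=lambda r:np.array([np.nonzero(r['region'])[1].mean(),np.nonzero(r['region'])[0].mean()])
print(f(ga),f(gb),tri([(a,f(ga)),(b,f(gb))]), ray(b,f(gb),.170))
for n,uv,z in (('pad',rb[0],.179),('tin',(290,221),.06),('spacer',(219,265),.02),('w1',(223,164),0),('w2',(269,191),0)): print(n,ray(b,uv,z).round(3))
for uv in ((200,221),(232,236),(244,204),(215,191)): print('bolt',ray(b,uv,.014).round(3))
E
```

```text
(array([331., 178.]), 1) (array([184.79166667, 192.97916667]), 48) [0.57609628 0.20650218 0.18707975]
[296.19064748 176.35251799] [219.05833333 209.14583333] [0.54567891 0.12380934 0.141178  ] [0.54352505 0.12096372 0.17      ]
pad [0.579 0.202 0.179]
tin [ 0.526 -0.053  0.06 ]
spacer [0.408 0.13  0.02 ]
w1 [0.682 0.129 0.   ]
w2 [0.61  0.001 0.   ]
bolt [0.523 0.185 0.014]
bolt [0.485 0.098 0.014]
bolt [0.571 0.068 0.014]
bolt [0.605 0.147 0.014]
```

View pics/crop.png

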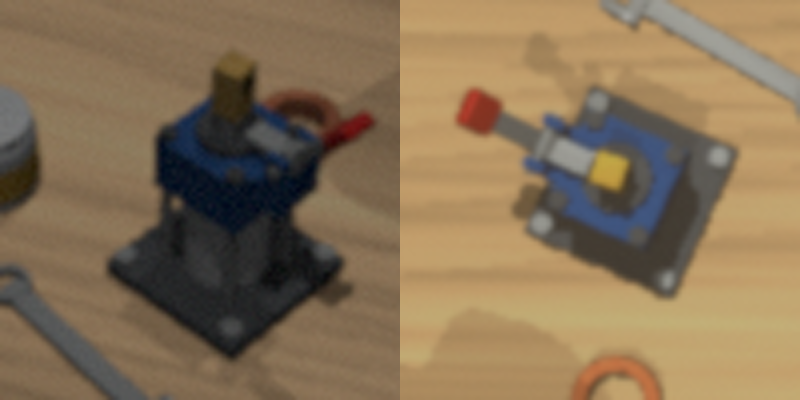

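The crop confirms the blue cylinder with the brass block (scene 297,177; top 219,209) and the red lever pad (top 185,193). The bore is at about (0.545, 0.123), with the lever heading 66.4°. I'll go above the pad with closed fingers.

servo_tool(
  motion=[
    [-0.0454, -0.02, 0, 0, 0, 0],
    [-0.0454, -0.02, 0, 0, 0, 0],
    [-0.0454, -0.02, 0, 0, 0, 0],
    [-0.0454, -0.02, 0, 0, 0, 0],
    [-0.0454, -0.02, 0, 0, 0, 0],
    [-0.0454, -0.02, 0, 0, 0, 0],
    [-0.0454, -0.02, 0, 0, 0, 0],
    [-0.0454, -0.02, 0, 0, 0, 0],
    [-0.0454, -0.02, 0, 0, 0, 0],
    [-0.0454, -0.02, 0, 0, 0, 0],
  ],
  hand=1,
  newtons=10,
)

```text
time: 2.25
eef_pos: [0.5853, 0.2117, 0.214]
orientation: [[-0.92, 0.392, 0.0], [0.392, 0.92, 0.0], [-0.0, 0.0, -1.0]]
contact_force: [-0.2, 0.6, 0.1]
finger_gap: 0.0003
grip_force: 0.0
```

servo_tool(
  motion=[
    [0, 0, 0, 0, 0, 1],
    [0, 0, 0, 0, 0, 1],
    [0, 0, 0, 0, 0, 1],
    [0, 0, 0, 0, 0, 1],
    [0, 0, 0, 0, 0, 1],
    [0, 0, 0, 0, 0, 1],
    [0, 0, 0, 0, 0, 1],
    [0, 0, 0, 0, 0, 1],
    [0, 0, 0, 0, 0, 1],
    [0, 0, 0, 0, 0, 1],
  ],
)

```text
time: 3.5
eef_pos: [0.5843, 0.213, 0.2139]
orientation: [[0.231, 0.973, -0.0], [0.973, -0.231, -0.0], [-0.0, -0.0, -1.0]]
contact_force: [-0.3, -0.2, 0.9]
finger_gap: 0.0004
grip_force: 0.0
```

servo_tool(
  motion=[
    [0, 0, 0, 0, 0, 0.7],
    [0, 0, 0, 0, 0, 0.6],
    [0, 0, 0, 0, 0, 0],
    [0, 0, 0, 0, 0, 0],
  ],
)

```text
time: 4.0
eef_pos: [0.5843, 0.213, 0.2139]
orientation: [[0.397, 0.918, -0.0], [0.918, -0.397, -0.0], [-0.0, 0.0, -1.0]]
contact_force: [0.2, 0.6, 0.4]
finger_gap: 0.0007
grip_force: 0.0
```

```bash
cat >> h.py <<'E'
def wrist():
    o=get_obs(); s=snapshot('wrist'); T=np.eye(4);T[:3,:3]=o['orientation'];T[:3,3]=o['eef_pos']; s['pose']=T@s['T_tool_cam']; return s,o
E
python3 - <<'E'
from h import *
s,o=wrist();save(s,'w1.png');print(o['eef_pos'],o['orientation'].round(3).tolist(),o['joint_pos'].round(2),o['contact_force'].round(1),s['pose'].round(3).tolist())
for p in ((.545,.123,.176),(.577,.195,.179)): print(proj(s,np.array(p)))
E
```

```text
[0.58425334 0.21300602 0.21390161] [[0.397, 0.918, -0.0], [0.918, -0.397, -0.0], [-0.0, 0.0, -1.0]] [ 0.25  0.49  1.35 -0.    1.3   0.66] [0.2 0.6 0.4] [[0.918, -0.384, -0.099, 0.613], [-0.396, -0.889, -0.229, 0.277], [-0.001, 0.249, -0.968, 0.384], [0.0, 0.0, 0.0, 1.0]]
[250.23903011 328.45398805]
[251.24071828 238.92800499]
```

View pics/w1.png

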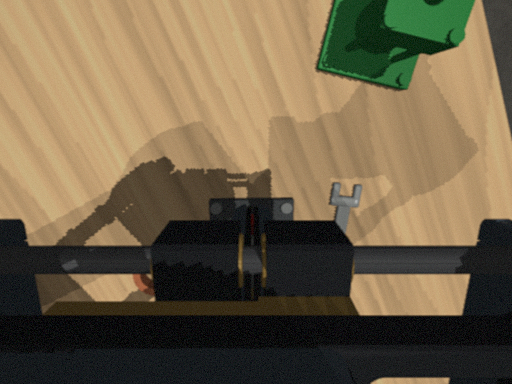

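The wrist view shows the closed fingers centred over the lever: red pad at (252,222), base bolts at (216,209) and (287,209). I'll press down.

servo_tool(
  motion=[
    [0, 0, 0.007, 0, 0, 0],
    [0, 0, 0.007, 0, 0, 0],
    [0, 0, 0.007, 0, 0, 0],
    [0, 0, 0.007, 0, 0, 0],
    [0, 0, 0.007, 0, 0, 0],
    [0, 0, 0.007, 0, 0, 0],
    [0, 0, 0.007, 0, 0, 0],
    [0, 0, 0.007, 0, 0, 0],
  ],
)

```text
time: 5.05
eef_pos: [0.5841, 0.213, 0.1573]
orientation: [[0.398, 0.917, -0.0], [0.917, -0.398, -0.0], [-0.0, -0.0, -1.0]]
contact_force: [-0.2, 0.8, 1.7]
finger_gap: 0.0003
grip_force: 0.9
```

servo_tool(
  motion=[
    [0, 0, 0.005, 0, 0, 0],
    [0, 0, 0.005, 0, 0, 0],
    [0, 0, 0.005, 0, 0, 0],
    [0, 0, 0.003, 0, 0, 0],
  ],
)

```text
time: 5.55
eef_pos: [0.5842, 0.213, 0.1396]
orientation: [[0.398, 0.917, -0.0], [0.917, -0.398, -0.0], [-0.0, -0.0, -1.0]]
contact_force: [-0.8, 0.9, 2.2]
finger_gap: 0.0002
grip_force: 0.6
```

servo_tool(
  motion=[
    [0, 0, 0.002, 0, 0, 0],
    [0, 0, 0.001, 0, 0, 0],
    [0, 0, 0.001, 0, 0, 0],
    [0, 0, 0, 0, 0, 0],
  ],
)

```text
time: 6.05
eef_pos: [0.5844, 0.213, 0.1369]
orientation: [[0.398, 0.917, 0.001], [0.917, -0.398, 0.0], [0.0, 0.001, -1.0]]
contact_force: [-4.8, -1.6, 13.9]
finger_gap: 0.0002
grip_force: 7.1
```

servo_tool(
  motion=[
    [0, 0, -0.015, 0, 0, 0],
    [0, 0, -0.03, 0, 0, 0],
    [0, 0, -0.03, 0, 0, 0],
    [0, 0, -0.025, 0, 0, 0],
    [-0.03, 0, 0, 0, 0, 0],
    [-0.04, 0, 0, 0, 0, 0],
    [-0.028, 0, 0, 0, 0, 0],
    [0, 0, 0, 0, 0, 0],
    [0, 0, 0, 0, 0, 0],
    [0, 0, 0, 0, 0, 0],
  ],
  hand=0,
)

```text
time: 7.3
eef_pos: [0.5456, 0.1238, 0.236]
orientation: [[0.398, 0.917, 0.0], [0.917, -0.398, 0.0], [0.0, 0.0, -1.0]]
contact_force: [-0.3, 0.8, -0.7]
finger_gap: 0.0907
grip_force: 0.0
```

```bash
python3 - <<'E'
from h import *
s,o=wrist();a=snapshot('scene')
cv2.imwrite('pics/w2.png',np.hstack([cv2.resize(s['color'],(400,300)),cv2.resize(a['color'][135:240,235:375],(400,300),interpolation=2)])[:,:,::-1]);print(o['eef_pos'],o['contact_force'].round(1))
np.savez('w2.npz',c=s['color'],K=s['K'],P=s['pose'],o=o['orientation'],e=o['eef_pos'])
for p in ((.545,.123,.176),(.545,.123,.158),(.587,.218,.137)): print('pred',proj(s,np.array(p)))
for q in ('rod_grip','lever_pad','lock_lever','cylinder','rod_collar'):
  for r in silhouettes(s,q)[:2]: print(q,round(r['p'],2),r['rect'])
E
```

```text
[0.54556183 0.12382179 0.23602799] [-0.3  0.8 -0.7]
pred [250.46356418 204.52947862]
pred [250.56895766 198.25691063]
pred [251.49973555  71.40121347]
rod_grip 0.87 [227.3, 162.7, 43.6, 50.8]
lever_pad 0.93 [236.6, 50.5, 29.5, 112.1]
lock_lever 0.94 [231.9, 52.3, 31.8, 109.5]
lock_lever 0.68 [228.7, 168.2, 45.0, 42.4]
cylinder 0.96 [206.0, 50.9, 90.0, 165.9]
cylinder 0.45 [392.5, 0.0, 16.5, 6.5]
rod_collar 0.75 [227.0, 167.1, 45.6, 43.6]
```

View pics/w2.png

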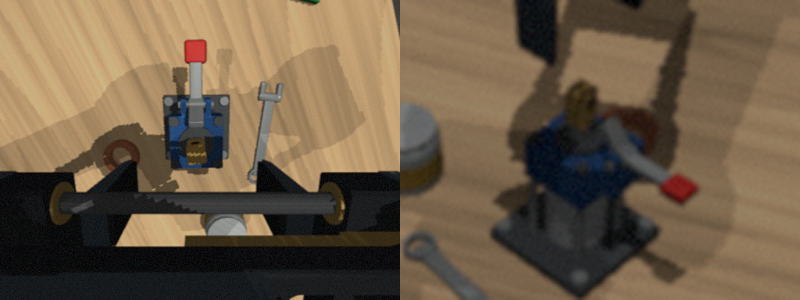

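Wrist: the lever is down with its tail level (pad at 250,65), and the brass block at (251,195) lies between the open fingers. I'll measure the block edges more finely to centre the grip.

```bash
python3 - <<'E'
from h import *
d=np.load('w2.npz');s={'K':d['K'],'pose':d['P']};c=d['c']
h=cv2.cvtColor(c,cv2.COLOR_RGB2HSV);k=h[155:225,215:290]
m=((k[...,0]>12)&(k[...,0]<30)&(k[...,1]>110)&(k[...,2]>35)).astype(np.uint8)
n,l,st,ct=cv2.connectedComponentsWithStats(m)
for i in range(1,n):
  if st[i,4]>60: print(st[i]+[215,155,0,0,0],ct[i]+[215,155],cv2.minAreaRect(np.argwhere(l==i)[:,::-1].astype(np.float32)))
b=0.01;R=d['o']
for dz in (.176,.140):
  print(dz,[proj(s,np.array([*( np.array([.5456,.1238])+R[:2,0]*i*b+R[:2,1]*j*b),dz])).round(1).tolist() for i in(1,-1) for j in(1,-1)])
cv2.imwrite('pics/w3.png',cv2.resize(c[150:230,210:290],(560,560),interpolation=0)[:,:,::-1])
E
```

```text
[237 177  28  34 752] [250.81117021 193.69414894] ((35.54095458984375, 38.348121643066406), (31.780818939208984, 26.114017486572266), 83.2901611328125)
0.176 [[263.5, 191.2], [238.0, 191.2], [263.2, 215.3], [238.3, 215.3]]
0.14 [[262.0, 181.0], [239.8, 181.0], [261.8, 202.3], [240.0, 202.3]]
```

View pics/w3.png

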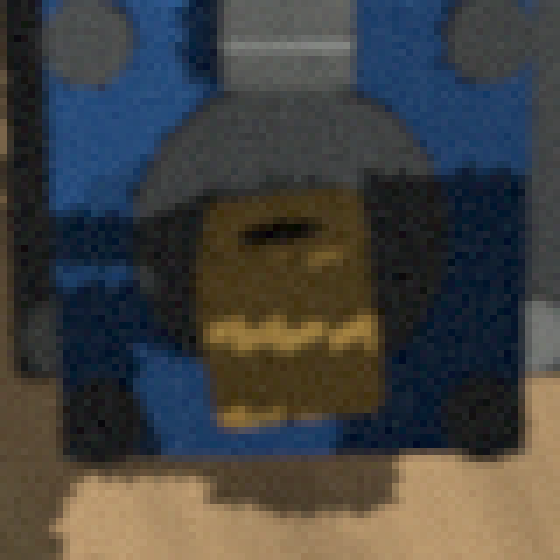

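The enlarged crop shows the block's top face (crop 200–382 × 330–428) yawed by about 6° relative to the gripper, and about +0.6 mm off in tool y and +2.5 mm in tool x. I'll correct for that, descend, then close softly.

servo_tool(
  motion=[
    [0.0025, 0.0006, 0, 0, 0, 0],
    [0, 0, 0.015, 0, 0, -0.75],
    [0, 0, 0.02, 0, 0, 0],
    [0, 0, 0.02, 0, 0, 0],
    [0, 0, 0.02, 0, 0, 0],
    [0, 0, 0.02, 0, 0, 0],
    [0, 0, 0, 0, 0, 0],
  ],
)

```text
time: 8.52
eef_pos: [0.546, 0.1252, 0.1399]
orientation: [[0.3, 0.954, -0.002], [0.954, -0.3, -0.0], [-0.001, -0.002, -1.0]]
contact_force: [0.5, -0.1, 0.7]
finger_gap: 0.0913
grip_force: 0.0
```

servo_tool(
  motion=[
    [0, 0, 0, 0, 0, 0],
    [0, 0, 0, 0, 0, 0],
    [0, 0, 0, 0, 0, 0],
    [0, 0, 0, 0, 0, 0],
    [0, 0, 0, 0, 0, 0],
    [0, 0, 0, 0, 0, 0],
    [0, 0, 0, 0, 0, 0],
    [0, 0, 0, 0, 0, 0],
  ],
  hand=1,
  newtons=4,
)

```text
time: 9.52
eef_pos: [0.5464, 0.1253, 0.1408]
orientation: [[0.3, 0.954, -0.001], [0.954, -0.3, 0.0], [-0.0, -0.001, -1.0]]
contact_force: [-1.3, 2.0, 1.0]
finger_gap: 0.0201
grip_force: 4.0
```

```bash
python3 - <<'E'
from h import *
for i in range(3):
  s,o=wrist();R=o['orientation'];print(o['eef_pos'],o['finger_gap'],o['grip_force'],(R.T@o['contact_force']).round(2),(R.T@o['wrist_torque']).round(2))
a=snapshot('scene')
cv2.imwrite('pics/w4.png',np.hstack([cv2.resize(s['color'],(400,300)),cv2.resize(a['color'][135:240,235:375],(400,300),interpolation=2)])[:,:,::-1])
E
```

```text
[0.54644804 0.12528728 0.14083826] 0.020111483660857275 3.999406546354294 [ 1.56 -1.84 -0.96] [ 0.47  0.04 -0.01]
[0.54648372 0.1252991  0.14084713] 0.02030582107734396 3.9995848014950752 [ 1.35 -2.94 -1.2 ] [ 0.53  0.02 -0.04]
[0.54644859 0.12527898 0.14083281] 0.019543215985086623 3.9996999129652977 [ 0.35 -3.05 -0.08] [ 0.58  0.   -0.01]
```

View pics/w4.png

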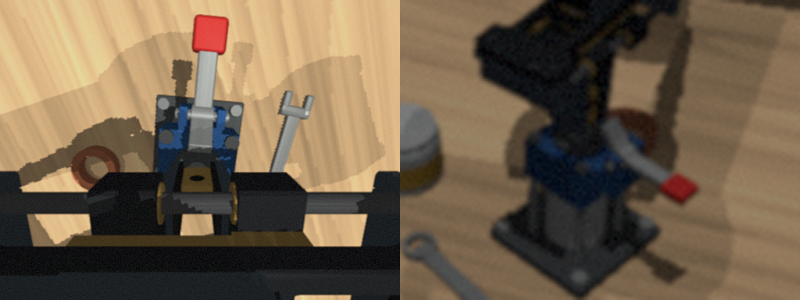

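The block is gripped (gap 20 mm) with a slight 3 N side push along tool −y. I'll ease that off and firm the grip.

servo_tool(
  motion=[
    [0, -0.0004, 0, 0, 0, 0],
    [0, 0, 0, 0, 0, 0],
    [0, 0, 0, 0, 0, 0],
    [0, 0, 0, 0, 0, 0],
  ],
  newtons=15,
)

```text
time: 10.22
eef_pos: [0.5464, 0.1253, 0.1408]
orientation: [[0.3, 0.954, -0.0], [0.954, -0.3, -0.0], [-0.0, -0.0, -1.0]]
contact_force: [-1.7, 1.3, -3.2]
finger_gap: 0.0202
grip_force: 15.0
```

```bash
cat > f.py <<'E'
from h import *
L=[]
for i in range(4):
  snapshot('wrist');o=get_obs();R=o['orientation'];L.append([*(R.T@o['contact_force']),*(R.T@o['wrist_torque'])])
print(o['time'],o['eef_pos'].round(4),o['finger_gap'].round(4),o['grip_force'].round(1),np.mean(L,0).round(2))
E
python3 f.py
```

```text
Traceback (most recent call last):
  File "f.py", line 5, in <module>
    print(o['time'],o['eef_pos'].round(4),o['finger_gap'].round(4),o['grip_force'].round(1),np.mean(L,0).round(2))
                                          ^^^^^^^^^^^^^^^^^^^^^
AttributeError: 'float' object has no attribute 'round'
```

```bash
sed -i "s/o\['finger_gap'\].round(4),o\['grip_force'\].round(1)/o['finger_gap'],o['grip_force'],o['orientation'][:,2].round(4)/" f.py; python3 f.py
```

```text
10.625 [0.5463 0.1252 0.1409] 0.020191524285845162 14.99726951122284 [-1.e-04 -1.e-04 -1.e+00] [ 0.47 -0.74  3.7   0.24 -0.   -0.01]
```

servo_tool(
  motion=[
    [0, 0, -0.002, 0, 0, 0],
    [0, 0, -0.002, 0, 0, 0],
    [0, 0, -0.002, 0, 0, 0],
    [0, 0, -0.002, 0, 0, 0],
    [0, 0, -0.002, 0, 0, 0],
    [0, 0, 0, 0, 0, 0],
  ],
)

```text
time: 11.38
eef_pos: [0.5464, 0.1253, 0.1511]
orientation: [[0.3, 0.954, 0.0], [0.954, -0.3, 0.0], [0.0, 0.0, -1.0]]
contact_force: [-1.2, 0.7, -3.2]
finger_gap: 0.0198
grip_force: 15.0
```

```bash
python3 f.py
```

```text
11.575 [0.5464 0.1253 0.1509] 0.020054482458671252 14.997372776269913 [ 0.  0. -1.] [ 0.41 -1.87  3.53  0.31 -0.07  0.01]
```

servo_tool(
  motion=[
    [0, 0, -0.003, 0, 0, 0],
    [0, 0, -0.004, 0, 0, 0],
    [0, 0, -0.004, 0, 0, 0],
    [0, 0, -0.004, 0, 0, 0],
    [0, 0, -0.004, 0, 0, 0],
    [0, 0, -0.004, 0, 0, 0],
    [0, 0, -0.004, 0, 0, 0],
    [0, 0, -0.003, 0, 0, 0],
    [0, 0, 0, 0, 0, 0],
    [0, 0, 0, 0, 0, 0],
  ],
)

```text
time: 12.82
eef_pos: [0.5464, 0.1253, 0.1809]
orientation: [[0.3, 0.954, -0.0], [0.954, -0.3, -0.0], [-0.0, 0.0, -1.0]]
contact_force: [-1.2, 1.0, -3.3]
finger_gap: 0.02
grip_force: 15.0
```

```bash
python3 f.py; python3 - <<'E'
from h import *
s=snapshot('wrist');a=snapshot('scene')
cv2.imwrite('pics/w5.png',np.hstack([cv2.resize(s['color'],(400,300)),cv2.resize(a['color'][135:240,235:375],(400,300),interpolation=2)])[:,:,::-1])
E
```

```text
13.025 [0.5464 0.1253 0.1808] 0.0194796548428239 14.997336566448212 [-1.e-04 -0.e+00 -1.e+00] [ 0.24 -0.47  3.64  0.17 -0.09 -0.  ]
```

View pics/w5.png

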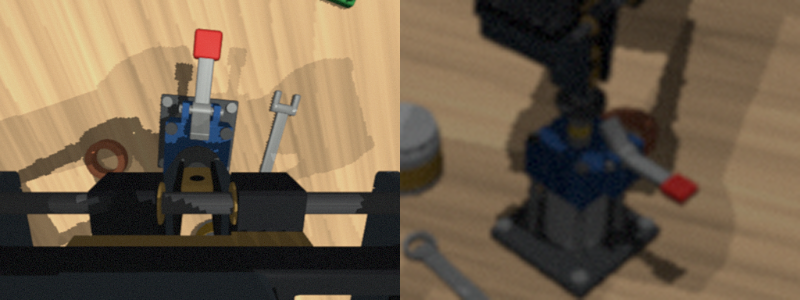

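The scene view shows the rod up 40 mm with the yellow band out (crop 580,130), no red showing, and the lever still down (pad at crop 678,187). Side forces are small, so I'll hand in.

```bash
python3 -c "
from plant import sign_off
print(sign_off())"
```

```text
the job is handed in; nothing more can be done
None
```

The job is handed in, with no verdict returned: the lever is down, and the rod is held steady and upright about 40 mm up with the yellow band showing and the red band hidden.

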